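# Steady the rocking control box with a wedge

### The arm

A 6-joint arm with a two-finger parallel gripper is mounted at the origin on the work surface. World frame = base frame: x ahead of the robot, y to its left, z up, the work surface at z = 0. Lengths are in mm, angles in rad, forces in N, time in s.
With the tool pointing down it reaches from about 275 to 725 mm from the base axis. Payload 15.9 kg.
Tool frame: the origin (TCP) lies at the very end of the fingers, on their centre line; the grasp point (between the pads) lies 19 mm behind it (ctrl.hold_point_z is the z of the grasp point in the tool frame, in mm); z points along the fingers, y is the direction in which the jaws open and shut (so a half turn about z gives the same grasp; the last joint's range is limited). The gripper opens to 85 mm and grips with 20 to 120 N. Pads are 22 mm wide; open, the fingers measure 114 mm over their backs; the gripper's body (76 mm by 85 mm) begins 54 mm behind the grasp point. The pads swing forward as they close: fully open they stand 13 mm farther back than shut.
Start: joints at [-1.208, 0.213, -0.034, 1.323, 0, 1.571], TCP at [177.44, -467.44, 231.306] pointing down, gripper open.
Joint ranges: [-2.98, 2.98], [-0.74, 1.72], [-1.14, 1.35], [-2.1, 2.04], [-1.57, 1.44], [-3.14, 3.14]. Speed limits (rad/s): [1.89, 1.89, 2.39, 2.57, 3.14, 3.14].

### API

Orientations are given as a 3x3 rotation matrix whose columns are the frame's x, y, z axes.
In Python, from station import ctrl, imaging, finder gives the robot as it stands.
- The arm moves only by the shell command python3 -m pendant 'ROWS' [FORCE]. ROWS is JSON, a list of rows, each a list of 7 numbers: the shift along the world's x, y, z in m, then the turn, a rotation vector about the world's x, y, z in degrees, then the opening in per cent of the stroke, from 0 (shut) to 100 (fully open). In form: [[dx, dy, dz, wx, wy, wz, grip], ...]. A call has 1 to 12 rows; each row shifts and turns the pose as measured when the row begins; what a row does not reach is not made up. A row lasts 1/10 s, in which the tool goes at most 50 mm and 8.59 degrees, less where a joint would pass 70% of its speed; a pose out of reach is approached as far as the arm can. A call is refused whole if a number of a shift passes 0.05 or a number of a turn 8.59, either way. A call with a gripper value outside its range is refused whole. The fingers move at their own pace and stop on an object; FORCE is the grip in N (left out, the last holds). Time passes only in rows, so rows that do not move let the fingers close. It gives the time, the measured TCP pose, the force and the opening at its end, in the units of the state.
- ctrl.state(): the state, without advancing time (a new reading comes with each control period).
- imaging.get_image(name): name is "scene" or "top" or "wrist"; returns a dict with "image" (400x640x3 uint8, blue, green, red), "z_map" (400x640 float32, mm along the optical axis (not along the pixel's ray), 0 where there is no reading), "mtx" (3x3 intrinsics, pixels), "R" (3x3) and "t" (3): a world point X has camera coordinates R X + t. Camera axes: x right, y down, z forward; pixel columns grow to the right and rows downward; lengths in mm; the calibration is good to about 2 mm. A picture is of the moment at which its call begins.
- ctrl.hand_in(): hands the job in, once; it reports no verdict.
Trained networks look in the newest picture that a camera, given by its name, has taken for a name from the list of things; names that differ only in an ending like _2 or _b are one class to them, and where a whole thing is asked for, a point or a joint stands for the part that bears it (a point fixed in the world has none). Each returns a list of dicts, best first, with "p" (0 to 1); they miss things now and then, are a little off and sometimes report something else, mostly with a low value. They report only what shows in the picture. A call takes as long as a camera call. They do not tell look-alikes from the thing itself.
- finder.spot_in(label, camera): "box" ([left, top, right, bottom] in pixels, round what is visible of it).
The state is a dict: "time_s": time; "joints": joint angles; "dq": joint speeds; "effort": joint torques, N m; "ee_pos": TCP position; "tcp_rot": TCP orientation; "contact_force": force on the tool from outside, world axes, zero at the start; "moment": the same for the moment, N m; "width": opening from 0.0 (shut) to 1.0 (fully open).
Only numpy, scipy, OpenCV 4.12 (cv2) and the standard library are available. Lean on these libraries where they do the work, as an engineer would, in place of code of your own. Each camera call takes 0.05 s, during which the arm holds its last target. There are 200 camera calls.

### The job

The grey control box rocks because the foot under its yellow dot is too short. Push the orange wedge along the bench, thin end first, under that foot until the box no longer rocks, and prove it by pressing down firmly on the yellow dot for a second: the box must stand level and not give, with the wedge carrying the corner. Only push and press: do not lift the wedge or the box, do not shove the box from its place, leave the other devices alone, and finish with the wedge left in place under the foot.

Things in the scene. Friction and masses are not known exactly. Their poses are not given: they have to be found in the camera images.
- enclosure: Loose grey steel control box, 160 (x) by 200 (y) mm, about 3 kg. Origin: on the bench plane below its centre; z up. Feet of 24 mm at x +-58, y +-78 mm hold its underside 25 mm and flat lid 120 mm above the bench. At rest it stands level on three feet; the one at (+58, +78) hangs clear. Transformer on the lid at (-42, -58), 66 mm square, up to 178 mm high. About 10 N sideways does not move the box.
- short_foot (a point): Point fixed in the box on the short foot's axis, level with the other feet's soles: (+58, +78, 0) mm in the box's frame. The short foot's domed sole is an unknown 5 to 10 mm above it. About 2 N down on this corner tips the box about the other diagonal until the foot meets the bench (tilt 0.05 to 0.11 rad); let go, it falls back level.
- dot (a point): Centre of the yellow dot (26 mm across) on the box's lid, 120 mm above the bench, nearly over the short foot: (+50, +70, 120) mm in the box's frame. Press here.
- wedge: Loose orange wedge, 150 (x) by 50 (y) mm, 0.16 kg. Top slopes evenly from 26 mm high at x = -75 (upright flat face) to 2 mm at x = +75 (thin end). Origin: underside, middle; z up. Starts on the box's +y side, thin end towards the short foot, 30 to 90 mm from it. Slides at 1 to 2 N; jams (push rises) with the foot's axis 18 to 53 mm in from the thin end; does not slip back.
- contactor: Loose black contactor, 56 x 66 mm, 57 mm high, blue marker on top; bystander. Origin: centre of its underside.
- breakers: Loose white block of three breakers, 54 x 78 mm, 62 mm high, three black toggles; bystander. Origin: centre of its underside.
- stop_box: Loose yellow box with a red mushroom button, 68 x 68 mm, 57 mm high; bystander. Origin: centre of its underside.
Mind the look-alikes: they are no part of the job. Several things have the shape of the wedge; the one meant has the colours described above.

How it is judged:
By the outcome, as a careful person would: the job done as asked, in the order asked, and still so for the second after the job is handed in, with the robot touching nothing.
It also fails if it takes over 54 s, if anything falls off the work surface, if the arm or the gripper's body presses on something with over 40 N, if the wrist force passes 120 N, or if a joint passes its speed limit or range.

## Working session

There is one attempt and no reset: what is moved stays moved. The work goes in short steps, Python scripts to look and compute and a shell command to move; the robot and the scene stay as the last step left them, time stands still between calls to the robot, and variables do not carry over. Pictures are saved under pics/ and viewed, about 8 in all and at most 12, crops included, and the job is handed in when it is done.

```bash
mkdir -p pics; ls; python3 - <<'E'
from station import ctrl, imaging, finder
import cv2,numpy as np
for n in("scene","top"):
    d=imaging.get_image(n); cv2.imwrite(f"pics/{n}0.png",d["image"])
    np.savez(f"{n}0.npz",**d)
    for l in("enclosure","dot","wedge"):
        print(n,l,[(np.round(b["box"]),round(b["p"],2)) for b in finder.spot_in(l,n)])
s=ctrl.state();print(s["time_s"],s["ee_pos"],s["tcp_rot"],s["contact_force"])
E
```

```text
pics
scene enclosure []
scene dot [(array([226., 118., 314., 206.]), 0.96)]
scene wedge [(array([365., 169., 406., 210.]), 0.79), (array([300., 194., 351., 223.]), 0.77), (array([229., 120., 312., 200.]), 0.64), (array([305., 234., 339., 285.]), 0.63)]
top enclosure [(array([353., 206., 436., 277.]), 0.58)]
top dot [(array([354., 206., 442., 275.]), 0.57)]
top wedge [(array([297., 211., 352., 237.]), 0.8), (array([285., 139., 332., 186.]), 0.74), (array([236., 241., 286., 293.]), 0.74), (array([471., 238., 503., 266.]), 0.3)]
0.4 [ 177.42780492 -467.38178707  231.19998125] [[ 9.34900772e-01  3.54909201e-01 -7.78703945e-05]
 [ 3.54909209e-01 -9.34900745e-01  2.22383288e-04]
 [ 6.12478521e-06 -2.35543228e-04 -9.99999972e-01]] [ 1.08296248 -0.02406089 -0.39311356]
```

View pics/scene0.png

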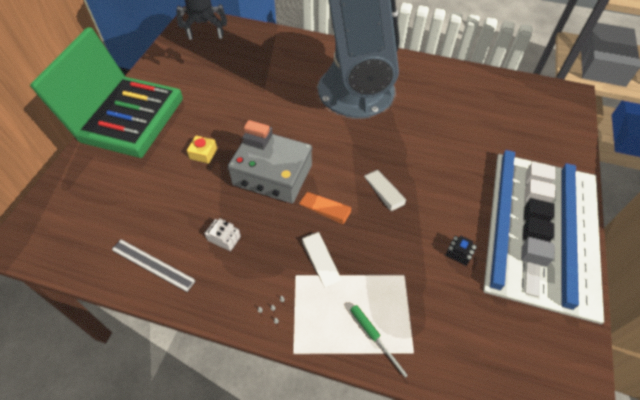

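View pics/top0.png

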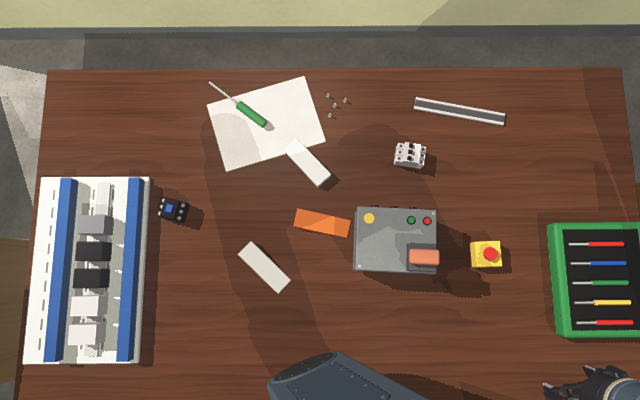

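Scene: the orange wedge is at (326,208) in scene and (322,222) in top. The white and grey look-alikes at top (308,162) and (264,267) are the wrong colour. The yellow dot is at top (369,218), and the box is at (396,240).

```bash
cat > h.py <<'E'
import cv2,numpy as np
def pts(d):
    z=d["z_map"].astype(float);v,u=np.mgrid[:400,:640];K=d["mtx"]
    c=np.stack([(u-K[0,2])/K[0,0]*z,(v-K[1,2])/K[1,1]*z,z],-1)
    P=(c-d["t"])@d["R"]; P[z==0]=np.nan; return P
def onplane(d,uv,h):
    K=d["mtx"];r=np.linalg.inv(K)@np.array([uv[0],uv[1],1.]);o=-d["R"].T@d["t"];w=d["R"].T@r
    return o+w*(h-o[2])/w[2]
def rect(xy): 
    return cv2.minAreaRect(np.float32(xy))
E
python3 - <<'E'
from h import *
for n in("top","scene"):
    d=dict(np.load(n+"0.npz"));P=pts(d);hsv=cv2.cvtColor(d["image"],cv2.COLOR_BGR2HSV);H,S,V=cv2.split(hsv)
    print(n,"cam",(-d["R"].T@d["t"]).round(),"f",d["mtx"][0,0])
    m=(H>6)&(H<16)&(S>190)&(V>120)
    k,lab,st,ce=cv2.connectedComponentsWithStats(m.astype(np.uint8))
    for i in range(1,k):
        if st[i,4]>150:
            q=P[lab==i];q=q[~np.isnan(q[:,0])];c=q.mean(0);print("orange",st[i],c.round(1))
            if c[2]<40:
                r=rect(q[:,:2]);print(r,cv2.boxPoints(r).round(1).tolist()); A=np.c_[q[:,:2]-c[:2],np.ones(len(q))];g=np.linalg.lstsq(A,q[:,2],rcond=None)[0];print("grad",g)
                cn=max(cv2.findContours((lab==i).astype(np.uint8),0,1)[0],key=cv2.contourArea);print("quad px",cv2.approxPolyDP(cn,4,True)[:,0].tolist())
    m=(H>18)&(H<32)&(S>120)&(V>150)
    k,lab,st,ce=cv2.connectedComponentsWithStats(m.astype(np.uint8))
    for i in range(1,k):
        if 30<st[i,4]<600: print("yellow",st[i],ce[i].round(1),onplane(d,ce[i],120).round(1),np.nanmean(P[lab==i],0).round(1))
    m=(abs(P[...,2]-120)<7)
    k,lab,st,ce=cv2.connectedComponentsWithStats(m.astype(np.uint8))
    for i in range(1,k):
        if st[i,4]>800:
            r=rect(P[lab==i][:,:2]);print("lid",st[i],r,cv2.boxPoints(r).round(1).tolist(),np.nanmedian(P[lab==i][:,2]))
d=dict(np.load("top0.npz"));cv2.imwrite("pics/crop1.png",cv2.resize(d["image"][190:290,280:450],None,fx=4.5,fy=4.5,interpolation=cv2.INTER_CUBIC))
E
```

```text
top cam [ 393.   36. 1172.] f 423.4028779710113
yellow [364 213  10  10  83] [368.6 217.8] [532.8 -79.2 120. ] [532.7 -79.1 120.9]
yellow [594 300  37   5 181] [612. 302.] [ 322.6 -665.9  120. ] [ 318.8 -703.6   63.5]
lid [ 355  206   82   69 4304] ((479.2232666015625, -146.48275756835938), (200.5151824951172, 161.0471954345703), 86.42633819580078) [[392.6000061035156, -241.5], [553.2999877929688, -251.60000610351562], [565.7999877929688, -51.400001525878906], [405.1000061035156, -41.400001525878906]] 120.55807542709854
scene cam [1276.  239. 1135.] f 453.0313498009915
yellow [123  91  24   9 101] [134.5  94.9] [ 373.2 -654.2  120. ] [ 319.4 -707.4   59.5]
yellow [187 138  30  25 457] [202.6 150.8] [ 526.4 -341.   120. ] [ 459.7 -392.4   29.9]
yellow [282 171   8   7  44] [285.6 173.8] [534.8 -78.8 120. ] [535.3 -78.6 120.3]
lid [ 228  134   84   52 2519] ((482.151123046875, -145.91342163085938), (201.85157775878906, 163.09423828125), 86.97864532470703) [[395.3999938964844, -242.39999389648438], [558.2999877929688, -251.0], [568.9000244140625, -49.400001525878906], [406.0, -40.79999923706055]] 119.2789021518956
```

View pics/crop1.png

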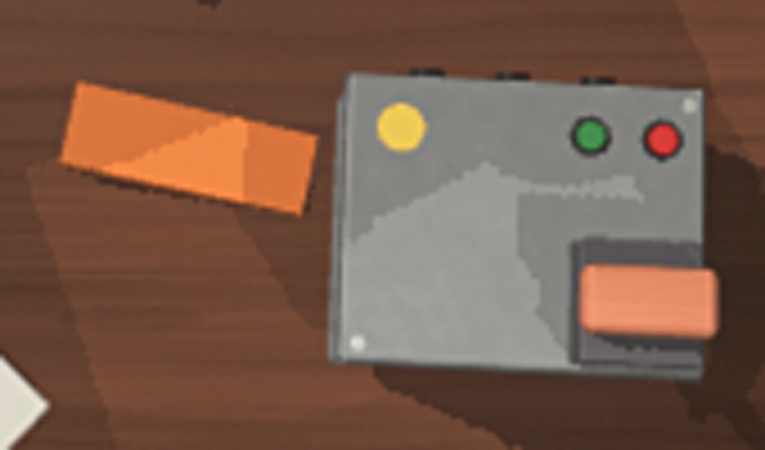

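The crop confirms it: the orange wedge has its thin end at crop (310,175), facing the dot's corner. I'll measure its pose next.

```bash
cat >> h.py <<'E'
def wedge(d):
    """fit wedge pose from orange mask corners (thick/thin edges on sloping top)"""
    P=pts(d);hsv=cv2.cvtColor(d["image"],cv2.COLOR_BGR2HSV);H,S,V=cv2.split(hsv)
    m=(H>5)&(H<17)&(S>150)&(V>130)&(P[...,2]<45)
    k,lab,st,ce=cv2.connectedComponentsWithStats(m.astype(np.uint8))
    i=1+np.argmax(st[1:,4]);q=P[lab==i];q=q[~np.isnan(q[:,0])]
    r=rect(q[:,:2]);return st[i],q,r
E
python3 - <<'E'
from h import *
for n in("top","scene"):
    d=dict(np.load(n+"0.npz"));s,q,r=wedge(d);print(n,s,r,cv2.boxPoints(r).round(1).tolist())
    c=q.mean(0);A=np.c_[q[:,:2]-c[:2],np.ones(len(q))];print(c.round(1),np.linalg.lstsq(A,q[:,2],rcond=None)[0].round(3))
d=dict(np.load("top0.npz"))
for uv,h in(((297.3,208.2),26),((293.3,226),26),((350.7,220.2),2),((347.1,237.6),2)):print(onplane(d,uv,h).round(1))
E
```

```text
top [ 293  208   58   30 1036] ((536.0538330078125, 39.55167007446289), (154.02236938476562, 53.1777458190918), 77.62724304199219) [[493.6000061035156, -30.0], [545.5, -41.400001525878906], [578.5, 109.0999984741211], [526.5999755859375, 120.5]]
[534.3  39.7  14.8] [ 0.062  0.137 14.804]
scene [299 192  53  32 857] ((530.9093627929688, 39.2491569519043), (156.7445068359375, 70.50981140136719), 80.44477844238281) [[483.1000061035156, -32.20000076293945], [552.7000122070312, -43.900001525878906], [578.7000122070312, 110.69999694824219], [509.20001220703125, 122.4000015258789]]
[538.6  44.4  12.4] [ 0.069  0.103 12.401]
[573.2 105.3  26. ]
[524.2 116.   26. ]
[542.1 -42.1   2. ]
[493.7 -31.3   2. ]
```

```bash
python3 -m pendant '[[0.025,0.041,0,0,0,5.8,0],[0.025,0.041,0,0,0,5.8,0],[0.025,0.041,0,0,0,5.8,0],[0.025,0.041,0,0,0,5.8,0],[0.025,0.041,0,0,0,5.8,0],[0.025,0.041,0,0,0,5.8,0],[0.025,0.041,0,0,0,5.8,0],[0.025,0.041,0,0,0,5.8,0],[0.025,0.041,0,0,0,5.8,0],[0.025,0.041,0,0,0,5.8,0],[0.025,0.041,0,0,0,5.8,0],[0.025,0.041,0,0,0,5.8,0]]'; python3 -c "
from station import ctrl
s=ctrl.state();print(s['joints'])"
```

```text
time_s: 1.6
ee_pos: [481.7, 41.2, 231.8]
tcp_rot: [[-0.045, 0.999, 0.006], [0.999, 0.045, -0.0], [-0.001, 0.006, -1.0]]
contact_force: [1.3, 0.6, 0.3]
width: 0.001
[ 8.58286209e-02  1.73416798e-01 -8.18648115e-02  1.30992699e+00
 -8.76501158e-04  1.61181369e+00]
```

```bash
python3 -m pendant '[[-0.004,-0.009,-0.045,0,0,-2.5,0],[0,-0.008,-0.045,0,0,0,0],[0,0,-0.045,0,0,0,0],[0,0,-0.04,0,0,0,0],[0,0,-0.03,0,0,0,0],[0,0,-0.015,0,0,0,0],[0,0,-0.006,0,0,0,0]]'; python3 - <<'E'
from h import *
from station import imaging
d=imaging.get_image("wrist");cv2.imwrite("pics/w1.png",d["image"])
E
```

```text
time_s: 2.3
ee_pos: [482.3, 31.3, 0.3]
tcp_rot: [[-0.015, 1.0, 0.015], [1.0, 0.015, 0.001], [0.001, 0.015, -1.0]]
contact_force: [0.1, -0.3, 0.1]
width: 0.001
```

View pics/w1.png

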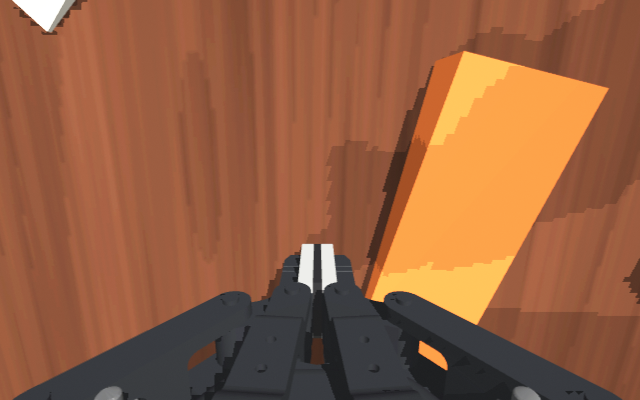

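The wrist view shows the closed fingertips at (318,260), beside the wedge's left side and clear of it. I'll raise slightly and push the side in +x.

```bash
python3 -m pendant '[[0,-0.006,0.003,-0.5,0.8,0,0],[0.004,-0.004,0,0,0,0,0],[0.004,0,0,0,0,0,0],[0.004,0,0,0,0,0,0],[0.004,0,0,0,0,0,0],[0.004,0,0,0,0,0,0],[0.004,0,0,0,0,0,0],[0.004,0,0,0,0,0,0]]'; python3 - <<'E'
from h import *
from station import imaging
d=imaging.get_image("top");s,q,r=wedge(d);print(s,r,cv2.boxPoints(r).round(1).tolist())
cv2.imwrite("pics/t1.png",cv2.resize(d["image"][190:290,280:450],None,fx=4.5,fy=4.5,interpolation=cv2.INTER_CUBIC))
E
```

```text
time_s: 3.15
ee_pos: [514.9, 20.4, 6.3]
tcp_rot: [[-0.015, 1.0, 0.004], [1.0, 0.015, -0.008], [-0.008, 0.004, -1.0]]
contact_force: [0.6, 0.6, -0.2]
width: 0.003
[493 240   3   1   3] ((484.3239440917969, -438.3548583984375), (4.6659255027771, 0.41834375262260437), 87.4531478881836) [[484.0, -440.70001220703125], [484.3999938964844, -440.70001220703125], [484.6000061035156, -436.0], [484.20001220703125, -436.0]]
```

View pics/t1.png

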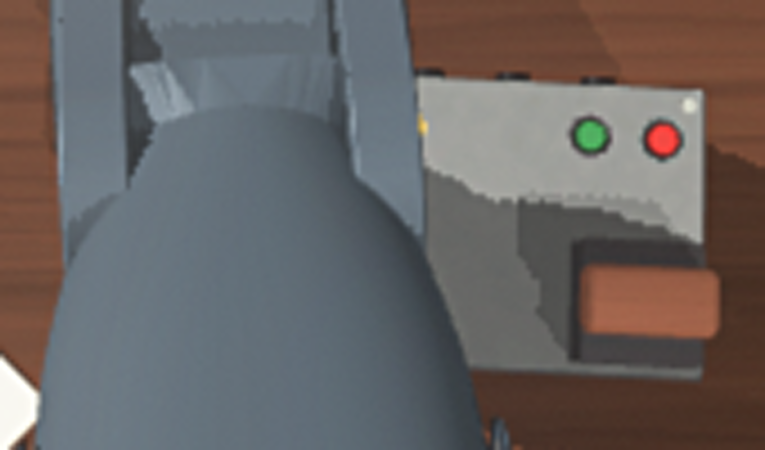

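```bash
python3 -m pendant '[[-0.012,0,0,0,0,0,0],[0,0,0.04,0,0,0,0],[0.01,0.045,0.045,0,0,0,0],[0.02,0.045,0.045,0,0,0,0],[0.02,0.04,0.04,0,0,0,0],[0,0,0,0,0,0,0]]'; cat > m.py <<'E'
from h import *
from station import imaging
import sys
for n in("scene","wrist"):
    d=imaging.get_image(n);np.savez(n+sys.argv[1]+".npz",**d);cv2.imwrite(f"pics/{n}{sys.argv[1]}.png",d["image"])
    s,q,r=wedge(d);c=q.mean(0)
    print(n,s,c.round(1),[np.round(x,1) for x in r],cv2.boxPoints(r).round(1).tolist())
E
python3 m.py 2
```

```text
time_s: 3.8
ee_pos: [543.3, 127.9, 155.2]
tcp_rot: [[-0.012, 1.0, 0.003], [1.0, 0.012, -0.007], [-0.007, 0.003, -1.0]]
contact_force: [-0.9, -0.9, -1.2]
width: -0.001
scene [298 198  54  28 892] [550.9  47.9  12. ] [array([540.4,  42.5]), array([155. ,  75.3]), np.float64(87.8)] [[499.79998779296875, -33.5], [575.0999755859375, -36.29999923706055], [580.9000244140625, 118.5999984741211], [505.70001220703125, 121.4000015258789]]
wrist [ 297  192   64   78 3363] [552.   98.2  19.6] [array([552.,  82.]), array([71.7, 54.4]), np.float64(87.3)] [[523.0999755859375, 47.5], [577.4000244140625, 44.900001525878906], [580.9000244140625, 116.5], [526.5, 119.0999984741211]]
```

```bash
python3 -m pendant '[[0.006,0.01,-0.02,0,0,-3,20],[0.005,0.005,-0.04,0,0,0,20],[0,0,-0.04,0,0,0,20],[0,0,-0.03,0,0,0,20],[0,0,-0.01,0,0,0,20],[0,0,0,0,0,0,20]]'; python3 m.py 3; python3 - <<'E'
import cv2,numpy as np
a=cv2.imread("pics/wrist3.png");b=cv2.imread("pics/scene3.png")[140:260,220:410]
cv2.imwrite("pics/c3.png",np.vstack([cv2.resize(a,(480,300)),cv2.resize(b,(480,300),interpolation=cv2.INTER_CUBIC)]))
E
```

```text
time_s: 4.5
ee_pos: [545.0, 133.6, 1.2]
tcp_rot: [[0.049, 0.999, -0.013], [0.999, -0.049, -0.012], [-0.013, -0.012, -1.0]]
contact_force: [0.4, 0.6, 0.5]
width: 0.202
scene [298 198  51  28 818] [552.7  44.2  12.1] [array([543.7,  40.9]), array([ 72.9, 152.2]), np.float64(0.3)] [[506.79998779296875, 116.80000305175781], [507.70001220703125, -35.400001525878906], [580.5999755859375, -35.0], [579.7000122070312, 117.19999694824219]]
wrist [ 286  292   62   72 2638] [542.6 110.2  20.8] [array([542.7, 108.1]), array([27.1, 24.1]), np.float64(13.1)] [[526.7999877929688, 116.80000305175781], [532.2000122070312, 93.30000305175781], [558.7000122070312, 99.5], [553.2000122070312, 122.9000015258789]]
```

View pics/c3.png

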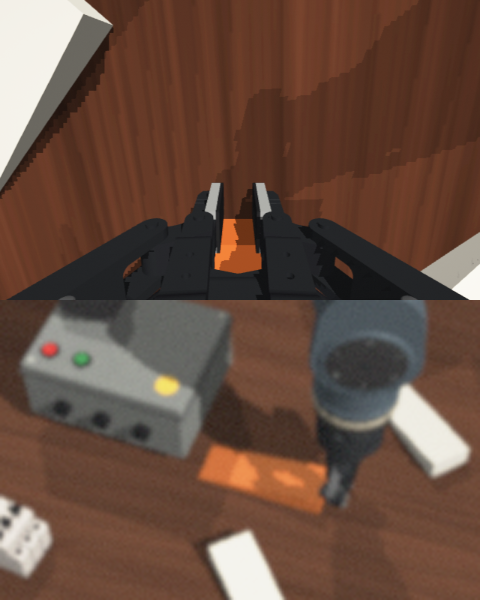

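```bash
python3 -m pendant '[[0.009,0,0.006,0.6,-0.7,0,20],[0,0,0,0,0,0,20]]'; python3 - <<'E'
from h import *
d=dict(np.load("scene2.npz"));s,q,r=wedge(d)
P=pts(d);H,S,V=cv2.split(cv2.cvtColor(d["image"],cv2.COLOR_BGR2HSV))
for vmin in (130,170,190):
    m=((H>5)&(H<17)&(S>150)&(V>vmin)&(P[...,2]<45)).astype(np.uint8);m[:190]=0;m[235:]=0;m[:,:290]=0;m[:,360:]=0
    cn=max(cv2.findContours(m,0,1)[0],key=cv2.contourArea);a=cv2.approxPolyDP(cn,4,True)[:,0];print(vmin,a.tolist(),[onplane(d,p,2 if p[0]<325 else 26).round(0)[:2].tolist() for p in a])
cv2.imwrite("pics/c4.png",cv2.resize(d["image"][185:235,285:365],None,fx=8,fy=8,interpolation=cv2.INTER_CUBIC))
E
```

```text
time_s: 4.8
ee_pos: [557.9, 134.4, 12.5]
tcp_rot: [[0.049, 0.999, 0.007], [0.999, -0.049, 0.001], [0.001, 0.007, -1.0]]
contact_force: [-0.2, 0.1, 0.5]
width: 0.196
130 [[302, 200], [299, 211], [341, 224], [351, 213], [346, 205]] [[530.0, -34.0], [571.0, -30.0], [593.0, 105.0], [548.0, 123.0], [524.0, 102.0]]
170 [[299, 210], [346, 222], [351, 208], [304, 199]] [[568.0, -31.0], [582.0, 117.0], [530.0, 119.0], [525.0, -30.0]]
190 [[300, 209], [345, 221], [350, 207], [306, 199]] [[563.0, -30.0], [580.0, 114.0], [528.0, 115.0], [523.0, -24.0]]
```

View pics/c4.png

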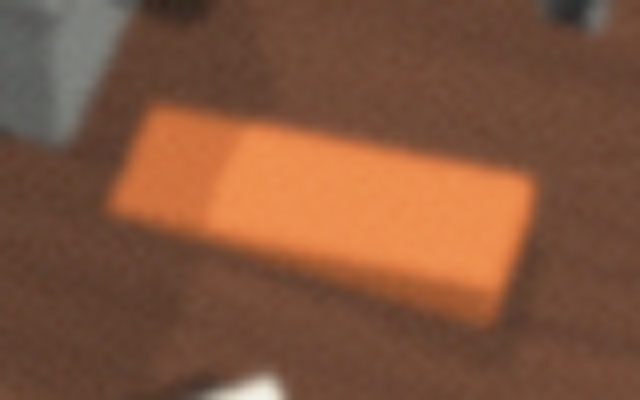

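```bash
python3 -m pendant '[[-0.002,-0.002,-0.004,0,0,0,20],[0,-0.006,0,0,0,0,20],[0,-0.006,0,0,0,0,20],[0,-0.006,0,0,0,0,20],[0,-0.006,0,0,0,0,20],[0,-0.006,0,0,0,0,20],[0,-0.004,0,0,0,0,20]]'; python3 m.py 5
```

```text
time_s: 5.5
ee_pos: [557.2, 95.7, 10.5]
tcp_rot: [[0.049, 0.999, 0.011], [0.999, -0.049, 0.002], [0.003, 0.011, -1.0]]
contact_force: [-0.4, 0.2, 0.6]
width: 0.202
scene [288 197  48  26 639] [554.4  13.2  12.7] [array([541.9,   8.9]), array([152.6,  70.3]), np.float64(87.5)] [[503.3999938964844, -65.80000305175781], [573.5999755859375, -68.9000015258789], [580.2999877929688, 83.5999984741211], [510.1000061035156, 86.69999694824219]]
wrist [ 390    0   28  301 3256] [598.8 127.5  -1.1] [array([599.8, 134.4]), array([135.7,  12.4]), np.float64(88.8)] [[592.0999755859375, 66.69999694824219], [604.5, 66.4000015258789], [607.5, 202.10000610351562], [595.0, 202.39999389648438]]
```

```bash
python3 -m pendant '[[0,-0.004,-0.001,0,0,0,20],[0,-0.004,0,0,0,0,20],[0,-0.004,0,0,0,0,20],[0,-0.004,0,0,0,0,20]]';  python3 -m pendant '[[-0.001,-0.003,0,0,0,0,20],[0,-0.003,0,0,0,0,20]]'; python3 m.py 6 | grep scene; python3 - <<'E'
from h import *
d=dict(np.load("scene6.npz"));cv2.imwrite("pics/c6.png",cv2.resize(d["image"][160:230,270:350],None,fx=8,fy=8,interpolation=cv2.INTER_CUBIC))
E
```

```text
time_s: 6.0
ee_pos: [557.4, 79.4, 9.5]
tcp_rot: [[0.048, 0.999, 0.011], [0.999, -0.048, 0.003], [0.003, 0.011, -1.0]]
contact_force: [0.3, 1.2, 1.5]
width: 0.202
time_s: 6.2
ee_pos: [556.3, 72.8, 9.5]
tcp_rot: [[0.048, 0.999, 0.011], [0.999, -0.048, 0.003], [0.003, 0.011, -1.0]]
contact_force: [0.2, 1.4, 1.1]
width: 0.198
scene [281 197  48  24 596] [555.2  -5.9  12.8] [array([540.9, -14.5]), array([153.3,  70.6]), np.float64(87.9)] [[502.8999938964844, -89.80000305175781], [573.4000244140625, -92.4000015258789], [579.0, 60.79999923706055], [508.5, 63.400001525878906]]
```

View pics/c6.png

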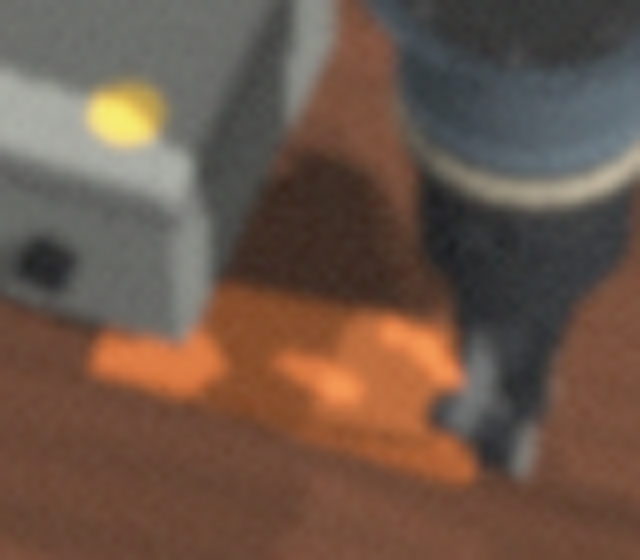

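```bash
for i in 1; do python3 -m pendant '[[0,-0.003,0,0,0,0,20],[0,-0.003,0,0,0,0,20]]' | grep -E "ee|contact"; done;  python3 -m pendant '[[0,-0.003,0,0,0,0,20],[0,-0.002,0,0,0,0,20]]' | grep -E "ee|contact"
```

```text
ee_pos: [556.3, 66.5, 9.5]
contact_force: [-0.3, 1.1, 0.4]
ee_pos: [556.4, 62.0, 9.5]
contact_force: [-0.1, 9.3, 0.6]
```

```bash
python3 -m pendant '[[0,-0.003,0,0,0,0,20],[0,-0.002,0,0,0,0,20]]' | grep -E "ee|contact"
```

```text
ee_pos: [556.7, 59.2, 9.7]
contact_force: [0.7, 15.9, -0.6]
```

```bash
python3 -m pendant '[[0,0.01,0,0,0,0,20],[0,0.03,0.01,0,0,0,20],[0,0.02,0.045,0,0,0,0],[0,0,0.045,0,0,0,0],[0,0,0.045,0,0,0,0],[0,0,0.03,0,0,0,0],[0,0,0,0,0,0,0]]'|grep -E "ee|cont"
cat > lid.py <<'E'
from h import *
from station import imaging
def lid(d,n):
    P=pts(d);m=(abs(P[...,2]-120)<8)&(P[...,0]>380)&(P[...,0]<590)&(P[...,1]<-30)&(P[...,1]>-270)
    q=P[m];r=rect(q[:,:2]);c=np.array(r[0]);A=np.c_[q[:,:2]-[480,-146],np.ones(len(q))]
    k=np.abs(q[:,2]-np.median(q[:,2]))<4;g=np.linalg.lstsq(A[k],q[k,2],rcond=None)[0]
    H,S,V=cv2.split(cv2.cvtColor(d["image"],cv2.COLOR_BGR2HSV))
    y=(H>18)&(H<32)&(S>120)&(V>130)&m
    print(n,"lid",c.round(1),np.round(r[1:][1],2),"tilt",g.round(4),"dot",np.nanmean(P[y],0).round(1),y.sum())
if __name__=="__main__":
    lid(dict(np.load("top0.npz")),"top0");lid(dict(np.load("scene0.npz")),"scene0")
    for n in("top","scene"): lid(imaging.get_image(n),n)
E
python3 lid.py; python3 m.py 7
```

```text
ee_pos: [553.4, 121.6, 190.0]
contact_force: [-0.6, -0.5, -0.6]
top0 lid [ 479.2 -146.5] 86.43 tilt [-1.300000e-03 -2.400000e-03  1.206152e+02] dot [532.7 -79.1 120.9] 83
scene0 lid [ 482.2 -145.9] 86.95 tilt [-3.000000e-03 -3.100000e-03  1.193308e+02] dot [535.3 -78.6 120.3] 43
top lid [ 478.8 -146.4] 86.73 tilt [2.900000e-03 9.000000e-04 1.207473e+02] dot [532.2 -79.8 121.6] 70
scene lid [ 481.2 -146. ] 87.0 tilt [ 4.000000e-04 -8.000000e-04  1.195544e+02] dot [533.9 -80.  120. ] 42
scene [277 195  53  25 723] [552.7  -8.6  13.4] [array([539.2, -27.2]), array([155.9,  74.1]), np.float64(88.4)] [[500.0, -104.0999984741211], [574.0999755859375, -106.19999694824219], [578.4000244140625, 49.70000076293945], [504.29998779296875, 51.79999923706055]]
wrist [311 338  12  11 112] [542.8 -58.4   7.8] [array([542.5, -57.8]), array([16.4, 12. ]), np.float64(87.9)] [[536.2000122070312, -65.69999694824219], [548.2000122070312, -66.19999694824219], [548.7999877929688, -49.79999923706055], [536.7999877929688, -49.400001525878906]]
```

```bash
python3 -m pendant '[[-0.005,-0.045,0,0,0,0,0],[-0.005,-0.045,0,0,0,0,0],[-0.005,-0.045,0,0,0,0,0],[-0.004,-0.04,0,0,0,0,0],[0,-0.018,-0.02,0,0,0,0],[0,0,-0.015,0,0,0,0],[0,0,0,0,0,0,0]]'|grep -E "ee|cont"
```

```text
ee_pos: [524.9, -78.9, 138.1]
contact_force: [0.2, 0.6, 0.3]
```

```bash
python3 -m pendant '[[0.008,0,-0.005,0,0,0,0],[0,0,-0.004,0,0,0,0],[0,0,-0.003,0,0,0,0]]'|grep -E "ee|cont"; python3 -m pendant '[[0,0,-0.002,0,0,0,0]]'|grep -E "ee|cont"
```

```text
ee_pos: [533.4, -78.0, 124.9]
contact_force: [0.3, -0.6, 0.7]
ee_pos: [533.5, -77.6, 122.8]
contact_force: [-0.3, -0.1, -1.1]
```

```bash
python3 -m pendant '[[0,0,-0.002,0,0,0,0]]'|grep -E "ee|cont"
```

```text
ee_pos: [533.7, -77.3, 120.8]
contact_force: [0.9, -0.2, -0.6]
```

```bash
python3 -m pendant '[[0,-0.002,-0.001,0,0,0,0]]'|grep -E "ee|cont";python3 -m pendant '[[0,0,-0.001,0,0,0,0]]'|grep -E "ee|cont"
```

```text
ee_pos: [533.7, -78.9, 119.8]
contact_force: [-0.4, 4.1, 5.8]
ee_pos: [534.1, -78.9, 119.5]
contact_force: [-5.0, 0.6, 19.1]
```

```bash
python3 -m pendant '[[0,0,-0.001,0,0,0,0]]'|grep -E "ee|cont"
```

```text
ee_pos: [534.2, -78.9, 119.5]
contact_force: [-7.3, 1.9, 17.4]
```

```bash
python3 -m pendant '[[-0.0005,0,-0.0013,0,0,0,0],[-0.0002,0,-0.0014,0,0,0,0],[-0.0002,0,-0.0014,0,0,0,0],[-0.0002,0,-0.0014,0,0,0,0]]'|grep -E "ee|cont"; python3 lid.py | tail -2
```

```text
ee_pos: [534.2, -78.9, 119.5]
contact_force: [-7.2, 2.4, 18.6]
top lid [0. 0.] 0.0 tilt [0. 0. 0.] dot [nan nan nan] 0
scene lid [ 483.2 -146.6] 86.84 tilt [ 6.000000e-04 -9.000000e-04  1.193202e+02] dot [545.3 -78.4 122.6] 2
  return _methods._mean(a, axis=axis, dtype=dtype,
  ret = ret.dtype.type(ret / rcount)
lid.py:9: RuntimeWarning: Mean of empty slice
  print(n,"lid",c.round(1),np.round(r[1:][1],2),"tilt",g.round(4),"dot",np.nanmean(P[y],0).round(1),y.sum())
```

```bash
python3 -m pendant '[[-0.0003,0,-0.0014,0,0,0,0],[-0.0003,0,-0.0014,0,0,0,0],[-0.0003,0,-0.0014,0,0,0,0],[-0.0003,0,-0.0014,0,0,0,0],[-0.0003,0,-0.0014,0,0,0,0],[-0.0003,0,-0.0014,0,0,0,0],[-0.0003,0,-0.0014,0,0,0,0],[-0.0003,0,-0.0014,0,0,0,0],[-0.0003,0,-0.0014,0,0,0,0],[-0.0003,0,-0.0014,0,0,0,0],[-0.0003,0,-0.0014,0,0,0,0],[-0.0003,0,-0.0014,0,0,0,0]]'|grep -E "time|ee|cont"
```

```text
time_s: 11.0
ee_pos: [534.2, -78.9, 119.5]
contact_force: [-7.1, 1.7, 19.2]
```

```bash
python3 -m pendant '[[-0.0006,0,-0.0022,0,0,0,0],[-0.0006,0,-0.0022,0,0,0,0],[-0.0006,0,-0.0022,0,0,0,0],[-0.0006,0,-0.0022,0,0,0,0],[-0.0006,0,-0.0022,0,0,0,0],[-0.0006,0,-0.0022,0,0,0,0],[-0.0006,0,-0.0022,0,0,0,0],[-0.0006,0,-0.0022,0,0,0,0],[-0.0006,0,-0.0022,0,0,0,0],[-0.0006,0,-0.0022,0,0,0,0],[-0.0006,0,-0.0022,0,0,0,0],[-0.0006,0,-0.0022,0,0,0,0]]'|grep -E "time|ee|cont"
```

```text
time_s: 12.2
ee_pos: [534.4, -78.9, 119.3]
contact_force: [-10.6, 4.4, 30.5]
```

```bash
python3 -m pendant '[[0,0,0.01,0,0,0,0],[0,0,0.04,0,0,0,0],[-0.01,0.03,0.04,0,0,0,0],[-0.04,0.045,0.03,0,0,0,0],[-0.04,0.045,0,0,0,0,0],[-0.04,0.045,0,0,0,0,0],[-0.04,0.045,0,0,0,0,0],[-0.03,0.045,0,0,0,0,0],[0,0,0,0,0,0,0]]'|grep -E "time|ee|cont"; python3 lid.py; python3 m.py 9|grep scene; python3 - <<'E'
from h import *
from station import imaging
t=imaging.get_image("top")["image"][180:290,270:510];s=dict(np.load("scene9.npz"))["image"][110:240,180:360]
cv2.imwrite("pics/c9.png",np.vstack([cv2.resize(t,(640,293)),cv2.resize(s,(640,300))]) if 0 else np.hstack([cv2.resize(t,(400,300)),cv2.resize(s,(400,300))]))
E
```

```text
time_s: 13.1
ee_pos: [361.4, 142.7, 238.3]
contact_force: [0.8, -0.1, 0.6]
top0 lid [ 479.2 -146.5] 86.43 tilt [-1.300000e-03 -2.400000e-03  1.206152e+02] dot [532.7 -79.1 120.9] 83
scene0 lid [ 482.2 -145.9] 86.95 tilt [-3.000000e-03 -3.100000e-03  1.193308e+02] dot [535.3 -78.6 120.3] 43
top lid [ 478.8 -145.8] 86.36 tilt [2.400000e-03 3.000000e-04 1.207158e+02] dot [532.2 -79.3 121.6] 85
scene lid [ 482.9 -146.4] 87.28 tilt [-2.000000e-04 -7.000000e-04  1.195053e+02] dot [534.3 -79.8 120.5] 42
scene [277 195  53  24 714] [552.8  -8.4  13.7] [array([539.7, -26.2]), array([156.4,  73.6]), np.float64(88.2)] [[500.5, -103.19999694824219], [574.0, -105.5], [578.9000244140625, 50.79999923706055], [505.29998779296875, 53.099998474121094]]
```

View pics/c9.png

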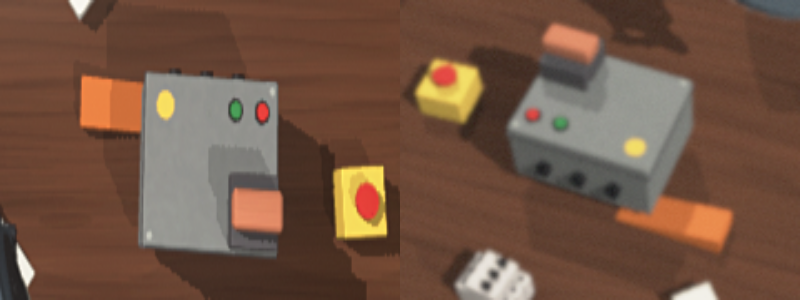

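The last view shows the wedge under the dot's corner, the box in its place, and the arm clear. Handing in.

```bash
python3 -c "
from station import ctrl
print(ctrl.hand_in(),ctrl.state()['time_s'])"
```

```text
the job is handed in; nothing more can be done
the job is handed in; nothing more can be done
```

The orange wedge now sits under the short foot, and the box no longer rocks. I turned the wedge with one side push, then pushed it thin end first from its thick face. Sliding took about 1 N; it jammed at 9 N, and I stopped at 16 N with the foot an estimated 27–30 mm in from the thin end.

**Press test:** I pressed on the yellow dot with about 19 N for over a second, then built up to about 30 N over a further 1.2 s. The lid gave about 0.2 mm between the two loads. The arm's sideways load was about 7 N, then reached 11 N at the firmest press, slightly over the 10 N the box is said to resist.

**Last checks:** the box's measured position changed by less than 1 mm and its angle by less than 0.4°, both within camera error. I did not measure the other devices again. The wedge is in place and the arm is clear.

**Level:** the lid reads level to within about 0.14° (0.0025 rad). Compared with the start, the cameras suggest the wedged corner is up by about 0.3–0.5 mm, roughly 0.25°, which is close to the measuring noise.

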